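# Clear the weight and hold the tile mould's lid open

### The arm

A 6-joint arm with a two-finger parallel gripper is mounted at the origin on the work surface. World frame = base frame: x ahead of the robot, y to its left, z up, the work surface at z = 0. Lengths are in m, angles in rad, forces in N, time in s.
With the tool pointing down it reaches from about 0.25 to 0.725 m from the base axis. Payload 9.7 kg.
Tool frame: the origin (TCP) lies at the very end of the fingers, on their centre line; the grasp point (between the pads) lies 19 mm behind it; z points along the fingers, y is the direction in which the jaws open and shut (so a half turn about z gives the same grasp; the last joint's range is limited). The gripper opens to 85 mm and grips with 20 to 120 N. Pads are 22 mm wide; open, the fingers measure 114 mm over their backs; the gripper's body (76 mm by 85 mm) begins 54 mm behind the grasp point. The pads swing forward as they close: fully open they stand 13 mm farther back than shut.
Start: joints at [1.318, 0.087, 0.176, 1.66, 0, 1.571], TCP at [0.138, 0.533, 0.231] pointing down, gripper open.
Joint ranges: [-3.13, 3.13], [-0.85, 1.81], [-1.15, 1.24], [-2.2, 2.28], [-1.44, 1.52], [-3.14, 3.14]. Speed limits (rad/s): [2.22, 2.22, 2.57, 3.14, 3.14, 3.14].

### API

Orientations are given as a unit quaternion [x, y, z, w].
In Python, from rig import monitor, eyes, workorder gives the robot as it stands.
- The arm moves only by the tool drive_tool, never from a script. Its argument "plan" is a list of rows, each a list of 3 entries, a list of its own where there are three numbers: the opening, from 0 (shut) to 1 (fully open), then the shift along the tool's x, y, z in mm, then the turn about the tool's z in rad. In form: [[jaw, [dx, dy, dz], turn], ...]. A call has 1 to 12 rows; each row is the pose to reach, as a shift and turn from the pose commanded when the call began, along the tool's axes at that moment; what a row does not reach only later rows make up. A row lasts 1/8 s, in which the tool goes at most 62.5 mm and 10.7 degrees, less where a joint would pass 70% of its speed; a pose out of reach is approached as far as the arm can. A call with a gripper value outside its range is refused whole. The fingers move at their own pace and stop on an object; "grip_force" is the grip in N (left out, the last holds). Time passes only in rows, so rows that repeat a pose let the fingers close. It gives the time, the measured TCP pose, the force and the opening at its end, in the units of the state.
- monitor.state(): the state, without advancing time (a new reading comes with each control period).
- eyes.capture(name): name is "scene" or "top"; returns a dict with "image" (480x640x3 uint8, red, green, blue), "vfov" (degrees; the focal length in pixels is half the picture's height over the tangent of half this angle, whatever the lens; pixels are square), "cx", "cy" (the principal point, pixels), "rvec" (rotation vector, rad) and "tvec" (3), from world to camera coordinates, as OpenCV has them. Camera axes: x right, y down, z forward; pixel columns grow to the right and rows downward; lengths in m; the calibration is good to about 2 mm. A picture is of the moment at which its call begins. There is no depth.
- workorder.sign_off(): hands the job in, once; it reports no verdict.
The state is a dict: "time": time; "qpos": joint angles; "joint_vel": joint speeds; "effort": joint torques, N m; "position": TCP position; "eef_rot": TCP orientation; "ft_force": force on the tool from outside, world axes, zero at the start; "moment": the same for the moment, N m; "finger_gap": finger opening in m.
Only numpy, scipy, OpenCV 4.12 (cv2) and the standard library are available. Lean on these libraries where they do the work, as an engineer would, in place of code of your own. Each camera call takes 0.05 s, during which the arm holds its last target.

### The job

Take the iron weight off the closed lid of the wooden tile mould and set it down gently, upright and wholly on the cork pad, before you open the lid. Then raise the lid to 45 degrees (the red mark of the gauge at its side) and keep holding it still there so that the casting can be inspected: the lid would fall shut, so finish while holding it. Leave the tile, the tub and the brush where they are.

Things in the scene. Friction and masses are not known exactly. Their poses are not given: they have to be found in the camera images.
- mould_box: Open wooden mould box, 180 (x) by 220 (y) by 70 mm high, fixed. Origin: centre of its underside; x points from its handle side to its hinge side. On its +y side, 7 mm off, stands a thin dark quarter-circle gauge, radius 85 mm about the hinge, reaching 158 mm above the table; its thick red mark meets the lid's underside plane at 45 degrees.
- lid: Plywood lid of the box, 180 by 220 by 12 mm, 0.3 to 0.65 kg. Origin: on the hinge line at mid width, 70.5 mm above the table, at the lid's underside. Closed, its axes are parallel to the box's and the plate spans x -180 to 0, z 0 to 12 mm. Opening turns it about its +y axis (the hinge line), front edge up and over towards the hinge; opening angle = angle of its z axis from vertical.
- lid_hinge (a point): Middle of the hinge line (same point as the lid's origin), on the box's upper +x edge. The hinge is free, without stay and with next to no friction: let go below about 70 degrees, the lid falls shut by its own weight. It swings to 109 degrees at most.
- lid_handle (a point): Middle of the lid's steel handle, a level round bar parallel to the hinge, 11 mm in diameter and 100 mm long on two thin posts 85 mm apart; its axis is 35 mm above the lid's top face (29 mm clear beneath it). It lies at x = -150 mm, y = 0, z = 47 mm in the lid's frame. The round bar can turn between fingers that keep pointing down.
- weight: Dark cast-iron weight, a body of revolution 78 mm high, about 0.65 kg (0.55 to 0.8), standing on the closed lid (its underside 82.5 mm above the table). Base 56 mm in diameter and 35 mm high, neck 22 mm in diameter, round grip knob 32 mm in diameter from 59 to 76 mm above the underside. Origin: centre of its underside; z up.
- pad: Square cork pad, 130 by 130 by 8 mm, fixed flat on the table to the left or right of the box. Origin: centre of its underside, so its top is 8 mm above.
- tile: White glazed tile with a blue cross, 100 by 100 by 10 mm, lying on the table. Origin: centre of its underside. To be left alone.
- tub: Open white plastic tub, 100 mm in diameter, 70 mm high. Origin: centre of its underside. To be left alone.
- brush: Brush, 180 mm long, lying on the table. To be left alone.
Mind the look-alikes: they are no part of the job. Of the things that look like the weight, the smaller one is meant. Of the things shaped like the pad, the cork one is meant.

How it is judged:
On the way:
1. the weight stands upright and wholly on the cork pad, let go and at rest, while the lid is still closed (x of weight in the frame of pad between -0.042 and 0.042 m and y of weight in the frame of pad between -0.042 and 0.042 m and z of weight in the frame of pad below 0.013 m and angle between each of weight, lid's own z axis and vertical below 0.1 rad and linear speed of weight below 0.03 m/s and contact force between weight and the fingers below 0.05 N), for 0.2 s.
At the end, for the whole second after the job is handed in: The robot holds the lid still at 45 degrees, give or take 7, touching it with at least 0.3 N, nothing else propping it; the weight stands at rest, upright, its centre within 42 mm of the pad's centre along each side of the pad; tile, tub and brush moved under 30 mm (angle between lid's own z axis and vertical between 0.665 and 0.905 rad and angular speed of lid below 0.1 rad/s and (contact force between lid and the fingers above 0.3 N or contact force between lid and the arm above 0.3 N) and x of weight in the frame of pad between -0.042 and 0.042 m and y of weight in the frame of pad between -0.042 and 0.042 m and z of weight in the frame of pad below 0.013 m and angle between weight's own z axis and vertical below 0.1 rad and linear speed of weight below 0.03 m/s and distance of each of tile, tub, brush from where it was at the start of the episode below 0.03 m and contact force between lid and weight below 0.1 N and contact force between lid and tile below 0.1 N and contact force between lid and tub below 0.1 N and contact force between lid and brush below 0.1 N); the arm keeps its last pose, push and grip.
It fails at once if the lid is raised with the weight still on it (angle between lid's own z axis and vertical above 0.12 rad and contact force between lid and weight above 0.5 N).
It fails at once if the weight is dropped or tipped over (angle between weight's own z axis and vertical above 0.7 rad or (linear speed of weight above 0.5 m/s and contact force between weight and the fingers below 0.1 N)).
It fails at once if the tile, the tub or the brush is pushed away by more than 40 mm (distance of any of tile, tub, brush from where it was at the start of the episode above 0.04 m).
It also fails if it takes over 58 s, if anything falls off the work surface, if the arm or the gripper's body presses on something with over 40 N, if the wrist force passes 120 N, or if a joint passes its speed limit or range.

## Working session

There is one attempt and no reset: what is moved stays moved. The work goes in short steps, Python scripts to look and compute and a tool call to move; the robot and the scene stay as the last step left them, time stands still between calls to the robot, and variables do not carry over. Pictures are saved under pics/ and viewed, and the job is handed in when it is done.

Besides the shell and the picture viewer there is one more tool, called as a command line: name --argument value ..., lists and objects as JSON in quotes. drive_tool: Moves the arm, as the interface text tells. Its arguments: {"type":"object","properties":{"plan":{"type":"array","items":{"type":"array"}},"grip_force":{"type":"number"}},"required":["plan"]}

```bash
mkdir -p pics; ls; cat > h.py <<'E'
import numpy as np, cv2
from rig import monitor, eyes, workorder
def K(c):
    f=240/np.tan(np.radians(c["vfov"])/2)
    return np.array([[f,0,c["cx"]],[0,f,c["cy"]],[0,0,1]])
def ray(c,u,v):
    R=cv2.Rodrigues(np.array(c["rvec"],float))[0];t=np.array(c["tvec"],float)
    d=R.T@np.linalg.inv(K(c))@np.array([u,v,1.]);return -R.T@t,d/np.linalg.norm(d)
def onz(c,u,v,z):
    o,d=ray(c,u,v);return o+d*(z-o[2])/d[2]
def two(r1,r2):
    (o1,d1),(o2,d2)=r1,r2
    s=np.linalg.lstsq(np.array([d1,-d2]).T,o2-o1,rcond=None)[0]
    a=o1+s[0]*d1;b=o2+s[1]*d2
    return (a+b)/2,np.linalg.norm(a-b)
def proj(c,p):
    return cv2.projectPoints(np.array(p,float).reshape(-1,3),np.array(c["rvec"],float),np.array(c["tvec"],float),K(c),None)[0].reshape(-1,2)
E
python3 - <<'E'
from h import *
import pickle
for n in("scene","top"):
    c=eyes.capture(n);cv2.imwrite(f"pics/{n}0.png",c["image"][:,:,::-1]);pickle.dump(c,open(n+"0.pkl","wb"))
    print(n,c["vfov"],c["cx"],c["cy"],c["rvec"],c["tvec"],ray(c,320,240))
print(monitor.state())
E
```

```text
pics
scene 50.935164361516605 323.5100858348993 244.06618778867903 [ 2.25291006  1.29150715 -0.38417662] [-0.2264379  -0.33689701  1.73654822] (array([ 1.18615972, -0.44760219,  1.25421324]), array([-0.48706012,  0.28654897, -0.8250225 ]))
top 52.62128932074372 323.99509144100324 235.18141475938893 [ 2.06489287 -2.14097595  0.23607245] [-0.00802642  0.52924482  1.0238332 ] (array([ 0.28863371, -0.0227065 ,  1.11560473]), array([ 0.21214798,  0.0044657 , -0.97722735]))
{'time': 0.1, 'qpos': array([1.31800429e+00, 8.74177461e-02, 1.75227796e-01, 1.65982360e+00,
       4.28139073e-06, 1.57078900e+00]), 'joint_vel': array([-6.14971633e-05, -1.62201151e-03,  3.80974797e-03, -9.65459349e-04,
       -6.05699434e-04,  1.33430145e-03]), 'effort': array([ 5.82006451e-04, -5.21563661e+01,  4.65654230e+01,  1.59541512e-02,
        3.41951329e-05, -2.94185293e-05]), 'position': array([0.13750587, 0.53231698, 0.23065441]), 'eef_rot': array([ 1.26056083e-01,  9.92022930e-01, -6.03485335e-04, -7.88471205e-05]), 'ft_force': array([ 0.27639988, -0.414707  ,  0.37334479]), 'moment': array([ 0.00835524,  0.04975649, -0.00069786]), 'finger_gap': 0.08540203460487046}
```

View pics/scene0.png

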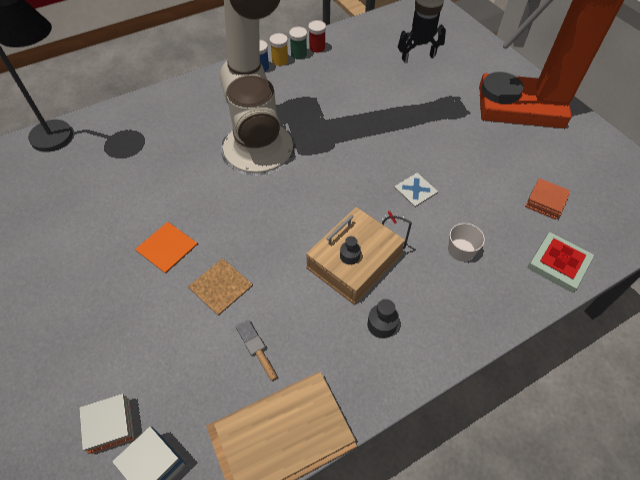

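View pics/top0.png

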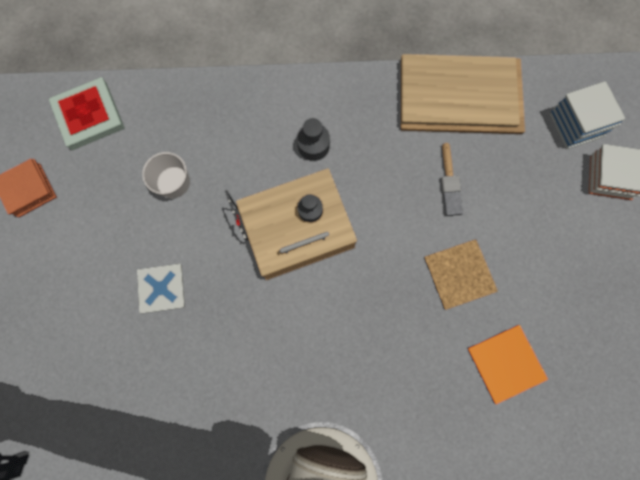

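Scene view (scene px / top px):
- **Weight:** the small one stands on the lid at (350,250) / (310,207). The larger look-alike stands on the table at (383,318) / (313,140).
- **Pad:** cork at (220,287) / (461,273), orange look-alike at (167,247) / (508,364).
- **Choice:** the small weight on the lid and the cork pad.

Next I'll check these in a close crop and measure.

```bash
python3 - <<'E'
from h import *
import pickle
a=pickle.load(open("scene0.pkl","rb"))["image"][170:350,170:450,::-1]
b=pickle.load(open("top0.pkl","rb"))["image"][120:330,215:515,::-1]
cv2.imwrite("pics/crop_s.png",cv2.resize(a,(784,504),interpolation=cv2.INTER_CUBIC))
cv2.imwrite("pics/crop_t.png",cv2.resize(b,(780,546),interpolation=cv2.INTER_CUBIC))
E
```

```text
(no output)
```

View pics/crop_s.png

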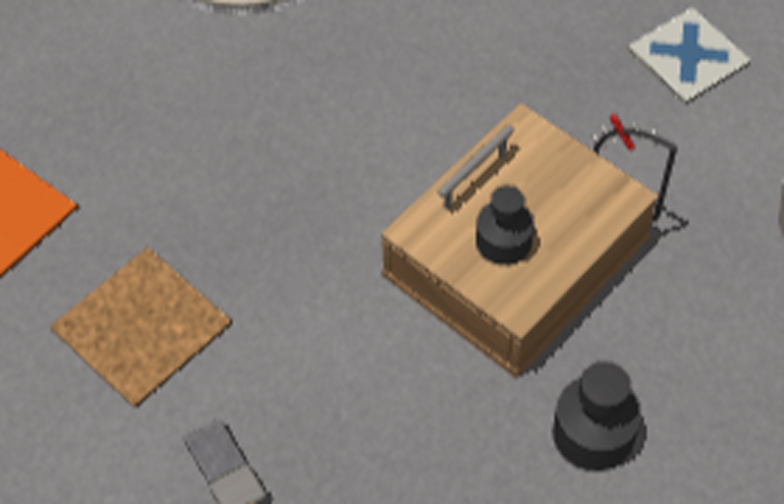

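View pics/crop_t.png

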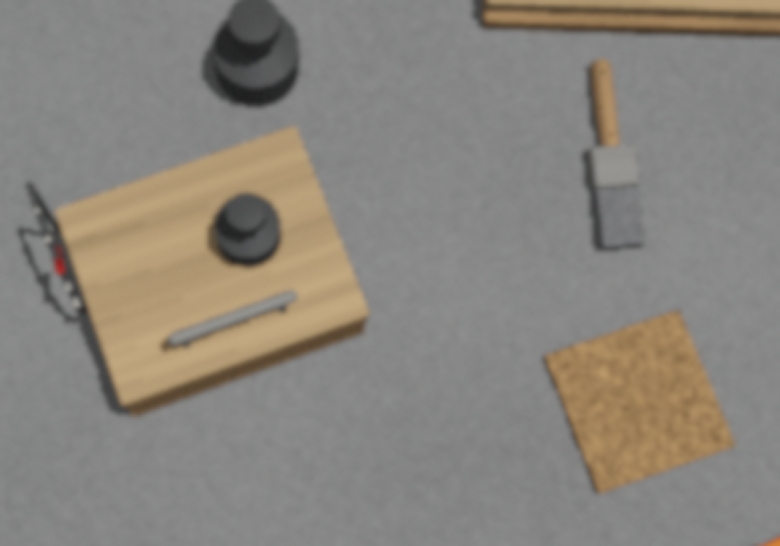

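```bash
python3 - <<'E'
from h import *
import pickle
s=pickle.load(open("scene0.pkl","rb"));t=pickle.load(open("top0.pkl","rb"))
S=lambda x,y:(x/2.8+170-.3,y/2.8+170-.3)
T=lambda x,y:(x/2.6+215-.3,y/2.6+120-.3)
print("corners/handle/knob")
P={}
for n,a,b in [("F+",(522,104),(126,404)),("F-",(384,236),(366,317)),("B-",(519,338),(295,127)),("B+",(657,205),(55,210)),
  ("H+",(511,131),(170,340)),("H-",(446,190),(293,297)),("knobtop",(508,196),(247,210)),
  ("padFront",(147,250),(599,491)),("padR",(52,327),(733,444)),("padB",(135,405),(681,312)),("padL",(231,321),(546,356)),("bigknob",(605,380),(255,20))]:
    p,e=two(ray(s,*S(*a)),ray(t,*T(*b)));P[n]=p
    print(n,p.round(4),"gap",round(e*1e3,1))
hsv=cv2.cvtColor(t["image"],cv2.COLOR_RGB2HSV)
for nm,c,box in (("top",t,(400,230,520,320)),("scene",s,(180,250,260,320))):
    hsv=cv2.cvtColor(c["image"],cv2.COLOR_RGB2HSV)
    m=((hsv[...,0]>8)&(hsv[...,0]<28)&(hsv[...,1]>70)).astype(np.uint8)
    x0,y0,x1,y1=box;mm=np.zeros_like(m);mm[y0:y1,x0:x1]=m[y0:y1,x0:x1]
    k=max(cv2.findContours(mm,0,2)[0],key=cv2.contourArea)
    q=cv2.convexHull(k).reshape(-1,2).astype(float)
    w=np.array([onz(c,*v,0.008)[:2] for v in q]);r=cv2.minAreaRect((w*1000).astype(np.float32));print(nm,"pad",r)
    # lid
x=P["B-"]-P["F-"];print("yaw",np.degrees([np.arctan2(x[1],x[0]),np.arctan2(*(P["B+"]-P["F+"])[1::-1]),np.arctan2(-(P["F+"]-P["F-"])[0],(P["F+"]-P["F-"])[1]),np.arctan2(-(P["B+"]-P["B-"])[0],(P["B+"]-P["B-"])[1]),np.arctan2(-(P["H+"]-P["H-"])[0],(P["H+"]-P["H-"])[1])]))
print("hinge mid",(P["B+"]+P["B-"])/2,"handle",(P["H+"]+P["H-"])/2,"lid c",sum(P[k] for k in("B+","B-","F+","F-"))/4)
# weight axis by knob-top plane in each view
print(onz(s,*S(508,196),.1605),onz(t,*T(247,210),.1605))
E
```

```text
corners/handle/knob
F+ [0.4424 0.1098 0.079 ] gap 6.5
F- [ 0.5096 -0.0941  0.0715] gap 3.7
B- [ 0.6785 -0.0414  0.0789] gap 1.4
B+ [0.6144 0.1683 0.0661] gap 0.8
H+ [0.4876 0.0678 0.112 ] gap 2.4
H- [ 0.5193 -0.0309  0.1179] gap 7.2
knobtop [0.5804 0.0017 0.1609] gap 3.8
padFront [ 0.361  -0.2953  0.0027] gap 1.7
padR [ 0.3977 -0.4161  0.0038] gap 2.4
padB [ 0.5186 -0.381   0.004 ] gap 6.5
padL [ 0.4823 -0.2578  0.0041] gap 3.4
bigknob [ 0.7668 -0.0089  0.1088] gap 4.0
top pad ((438.45404052734375, -336.7054138183594), (128.92337036132812, 129.6875457763672), 16.81421661376953)
scene pad ((442.7635498046875, -336.605224609375), (131.88079833984375, 130.50076293945312), 16.75510025024414)
yaw [17.33148411 18.77036662 18.24028668 17.00674397 17.86148998]
hinge mid [0.64647714 0.06346341 0.07248478] handle [0.5034514  0.01841913 0.11494885] lid c [0.56123153 0.0356661  0.07386384]
[0.58084995 0.00361465 0.1605    ] [ 5.79681474e-01 -3.82854876e-05  1.60500000e-01]
```

```bash
cat >> h.py <<'E'
from scipy.spatial.transform import Rotation as Ro
def shift(target,yaw_deg=None):
    st=monitor.state();R=Ro.from_quat(st["eef_rot"]).as_matrix()
    d=R.T@(np.array(target)-st["position"])*1000
    y=np.degrees(np.arctan2(R[1,1],R[0,1]))
    turn=None if yaw_deg is None else np.radians(-(((yaw_deg-y)+90)%180-90))
    print("t",round(st["time"],2),"pos",st["position"].round(4),"yaw",y.round(2),"shift mm",d.round(1),"turn",turn,"tool z",R[:,2].round(3),"F",st["ft_force"].round(2),"gap",round(st["finger_gap"],4))
E
python3 -c "
from h import *
shift([.580,.0018,.215],17.8)"
```

```text
t 0.1 pos [0.1375 0.5323 0.2307] yaw 75.52 shift mm [-561.1 -403.    16.1] turn 1.0073430072903107 tool z [-0.    -0.001 -1.   ] F [ 0.28 -0.41  0.37] gap 0.0854
```

drive_tool --plan '[[1,[-50,-36,0],0.09],[1,[-100,-72,0],0.18],[1,[-150,-108,0],0.27],[1,[-200,-144,0],0.36],[1,[-250,-180,0],0.45],[1,[-300,-216,0],0.54],[1,[-350,-252,0],0.63],[1,[-400,-288,0],0.72],[1,[-450,-323,0],0.81],[1,[-500,-359,0],0.9],[1,[-545,-391,8],1.0],[1,[-561,-403,16],1.007]]' --grip_force 40

```text
time: 1.6
position: [0.581, -0.0004, 0.2138]
eef_rot: [0.591, 0.807, -0.001, -0.001]
ft_force: [1.1, 1.2, -0.5]
finger_gap: 0.0854
```

drive_tool --plan '[[1,[0,0,0],0],[1,[0,0,0],0],[1,[0,0,0],0]]'

```text
time: 1.98
position: [0.5795, 0.0032, 0.2161]
eef_rot: [0.588, 0.809, 0.0, 0.0]
ft_force: [0.4, -0.1, -0.5]
finger_gap: 0.0855
```

```bash
python3 - <<'E'
from h import *
shift([.580,.0018,.131],17.8)
for n,(x,y) in (("scene",(350,250)),("top",(310,207))):
    c=eyes.capture(n);i=c["image"][y-70:y+70,x-90:x+90,::-1];cv2.imwrite(f"pics/a_{n}.png",cv2.resize(i,None,fx=4,fy=4,interpolation=2))
E
```

```text
t 1.98 pos [0.5795 0.0032 0.2161] yaw 17.93 shift mm [-1.4 -0.  85.1] turn 0.0022353723694693616 tool z [ 0.001  0.    -1.   ] F [ 0.38 -0.09 -0.48] gap 0.0855
```

View pics/a_scene.png

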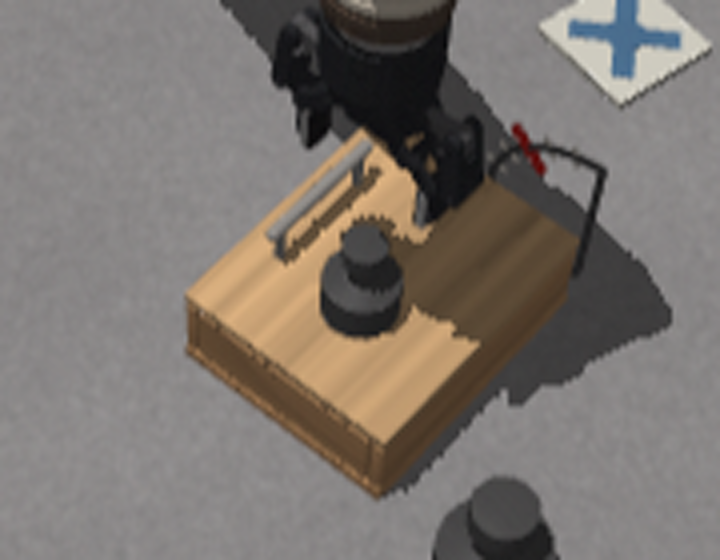

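View pics/a_top.png

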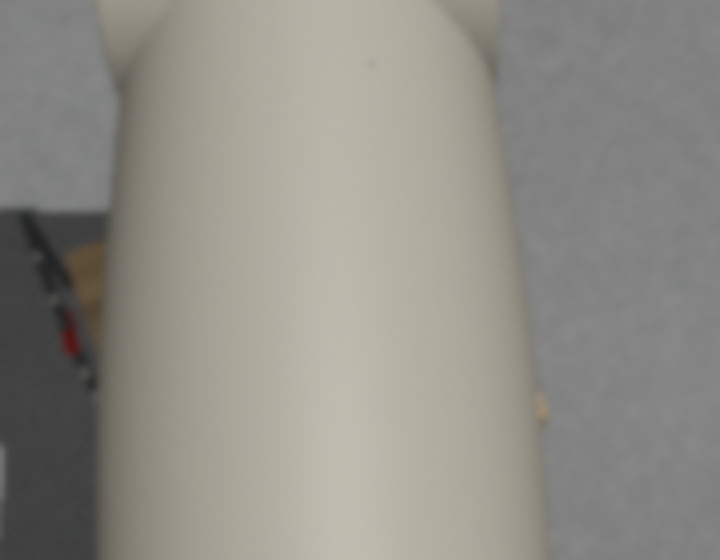

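Scene crop: the fingers straddle the line above the small knob (crop (365,245)), opening along the lid's x. The top view is blocked by the arm. I'll descend and grip.

drive_tool --plan '[[1,[-1,0,25],0],[1,[-1,0,50],0],[1,[-1,0,70],0],[1,[-1,0,80],0],[1,[-1,0,84],0],[1,[-1,0,84],0]]'

```text
time: 2.82
position: [0.5804, 0.0012, 0.1318]
eef_rot: [0.589, 0.808, 0.0, 0.0]
ft_force: [-0.8, -0.2, 0.9]
finger_gap: 0.0851
```

drive_tool --plan '[[0.6,[0,0,0],0],[0.45,[0,0,0],0],[0.3,[0,0,0],0],[0.15,[0,0,0],0],[0,[0,0,0],0],[0,[0,0,0],0],[0,[0,0,0],0],[0,[0,0,0],0]]'

```text
time: 3.82
position: [0.5805, 0.0011, 0.1317]
eef_rot: [0.589, 0.808, 0.0, 0.0]
ft_force: [2.5, 0.3, 6.2]
finger_gap: 0.0301
```

```bash
python3 - <<'E'
from h import *
shift([.580,.0018,.231],17.8)
for n,(x,y) in (("scene",(350,250)),):
    c=eyes.capture(n);i=c["image"][y-70:y+70,x-90:x+90,::-1];cv2.imwrite(f"pics/b_{n}.png",cv2.resize(i,None,fx=4,fy=4,interpolation=2))
E
```

```text
t 3.83 pos [0.5805 0.0011 0.1317] yaw 17.82 shift mm [  0.8  -0.2 -99.3] turn 0.0003478997566854397 tool z [ 0.001  0.    -1.   ] F [2.45 0.32 6.21] gap 0.0301
```

View pics/b_scene.png

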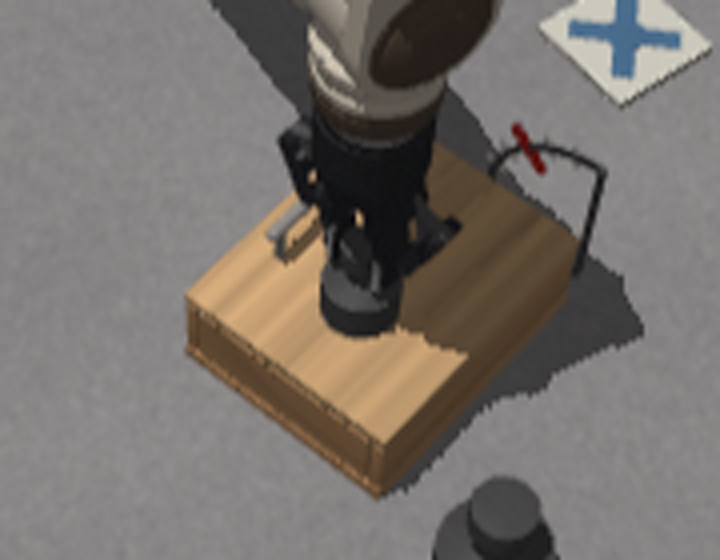

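Gap is 30 mm on the knob, so it is gripped. I'll lift slowly.

drive_tool --plan '[[0,[0,0,0],0],[0,[0,0,-4],0],[0,[0,0,-10],0],[0,[0,0,-20],0],[0,[0,0,-32],0],[0,[0,0,-45],0],[0,[0,0,-55],0],[0,[0,0,-60],0],[0,[0,0,-60],0]]' --grip_force 60

```text
time: 5.0
position: [0.5804, 0.001, 0.1916]
eef_rot: [0.589, 0.808, 0.0, 0.0]
ft_force: [0.3, 0.5, -5.8]
finger_gap: 0.0298
```

```bash
python3 - <<'E'
from h import *
shift([.4405,-.3367,.19],17.8)
for n,(x,y) in (("scene",(350,250)),):
    c=eyes.capture(n);i=c["image"][y-70:y+70,x-90:x+90,::-1];cv2.imwrite(f"pics/c_{n}.png",cv2.resize(i,None,fx=4,fy=4,interpolation=2))
E
```

```text
t 5.0 pos [0.5804 0.001  0.1916] yaw 17.82 shift mm [-278.7 -236.5    1.5] turn 0.0002941067888639378 tool z [ 0. -0. -1.] F [ 0.3   0.53 -5.82] gap 0.0298
```

View pics/c_scene.png

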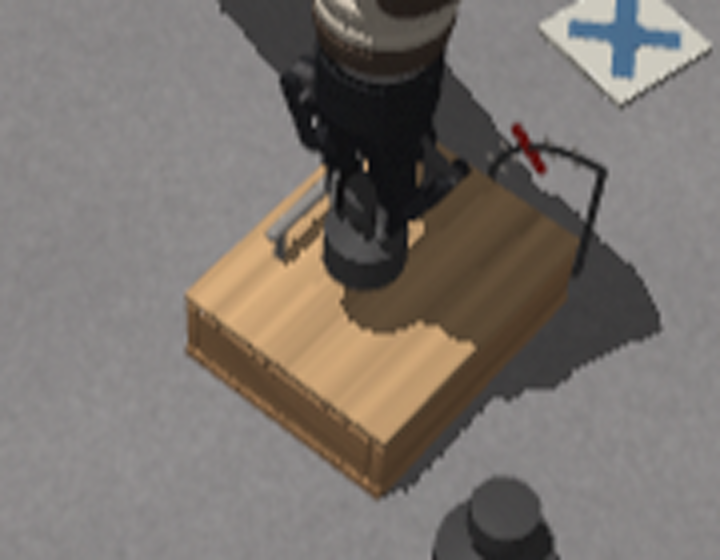

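The weight hangs free of the lid and upright, with about 5.8 N on the wrist. Next I'll carry it to the pad.

drive_tool --plan '[[0,[-8,-7,-5],0],[0,[-27,-23,-10],0],[0,[-55,-47,-15],0],[0,[-88,-75,-15],0],[0,[-122,-104,-15],0],[0,[-156,-132,-15],0],[0,[-190,-161,-15],0],[0,[-222,-188,-15],0],[0,[-248,-210,-10],0],[0,[-267,-226,-5],0],[0,[-276,-234,0],0],[0,[-279,-236,0],0]]'

```text
time: 6.55
position: [0.4404, -0.337, 0.1908]
eef_rot: [0.589, 0.808, 0.0, -0.001]
ft_force: [-0.0, 0.9, -5.5]
finger_gap: 0.0297
```

drive_tool --plan '[[0,[0,0,0],0],[0,[0,0,10],0],[0,[0,0,30],0],[0,[0,0,50],0],[0,[0,0,70],0],[0,[0,0,90],0],[0,[0,0,105],0],[0,[0,0,112],0],[0,[0,0,115],0],[0,[0,0,115],0]]'

```text
time: 7.8
position: [0.4411, -0.3369, 0.0767]
eef_rot: [0.589, 0.808, -0.0, 0.0]
ft_force: [-0.6, -0.1, -6.2]
finger_gap: 0.0297
```

```bash
python3 - <<'E'
from h import *
shift([.4405,-.3367,.0572],17.8)
for n,(x,y) in (("scene",(220,270)),("top",(450,270))):
    c=eyes.capture(n);i=c["image"][y-70:y+70,x-90:x+90,::-1];cv2.imwrite(f"pics/d_{n}.png",cv2.resize(i,None,fx=4,fy=4,interpolation=2))
E
```

```text
t 7.8 pos [ 0.4411 -0.3369  0.0767] yaw 17.82 shift mm [ 0.4 -0.5 19.5] turn 0.00033666054626109134 tool z [ 0. -0. -1.] F [-0.64 -0.08 -6.16] gap 0.0297
```

View pics/d_scene.png

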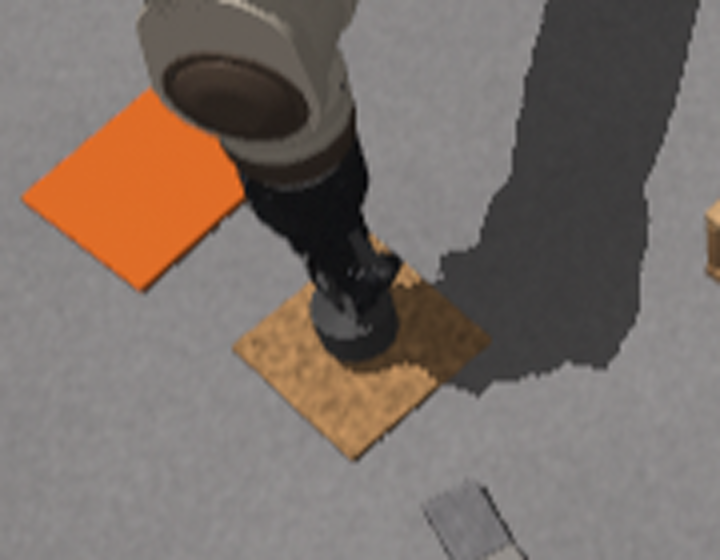

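The scene crop shows the weight low over the middle of the cork pad (crop (358,340)). I'll lower it until the wrist force drops.

drive_tool --plan '[[0,[0,0,4],0],[0,[0,0,8],0],[0,[0,0,12],0],[0,[0,0,15],0],[0,[0,0,17],0],[0,[0,0,17],0],[0,[0,0,17],0]]'

```text
time: 8.78
position: [0.441, -0.3368, 0.0594]
eef_rot: [0.589, 0.808, -0.0, 0.0]
ft_force: [0.3, -0.1, -5.8]
finger_gap: 0.0293
```

drive_tool --plan '[[0,[0,0,1],0],[0,[0,0,2],0],[0,[0,0,2],0]]'

```text
time: 9.15
position: [0.441, -0.3368, 0.0575]
eef_rot: [0.589, 0.808, -0.0, 0.0]
ft_force: [-0.4, 0.5, -4.3]
finger_gap: 0.03
```

drive_tool --plan '[[0,[0,0,0.7],0],[0,[0,0,1],0],[0,[0,0,1],0]]'

```text
time: 9.52
position: [0.4413, -0.337, 0.0573]
eef_rot: [0.589, 0.808, -0.0, 0.001]
ft_force: [-2.1, 1.4, 4.7]
finger_gap: 0.0298
```

Contact: the force has gone from −6 to +5 N. I'll open gradually.

drive_tool --plan '[[0.3,[0,0,0],0],[0.35,[0,0,0],0],[0.4,[0,0,0],0],[0.5,[0,0,0],0],[0.65,[0,0,0],0],[0.8,[0,0,0],0],[1,[0,0,0],0],[1,[0,0,0],0],[1,[0,0,0],0]]' --grip_force 30

```text
time: 10.65
position: [0.441, -0.3368, 0.0563]
eef_rot: [0.589, 0.808, -0.0, 0.0]
ft_force: [-0.3, 0.5, -0.9]
finger_gap: 0.0854
```

drive_tool --plan '[[1,[0,0,0],0],[1,[0,0,-10],0],[1,[0,0,-35],0],[1,[0,0,-65],0],[1,[0,0,-100],0],[1,[0,0,-130],0],[1,[0,0,-140],0],[1,[0,0,-140],0]]'

```text
time: 11.65
position: [0.4411, -0.3369, 0.1965]
eef_rot: [0.589, 0.808, 0.0, 0.0]
ft_force: [0.2, -0.3, -0.2]
finger_gap: 0.0852
```

```bash
python3 - <<'E'
from h import *
shift([.5034,.0184,.20],17.8)
for n,(x,y) in (("scene",(220,270)),("top",(450,270))):
    c=eyes.capture(n);i=c["image"][y-70:y+70,x-90:x+90,::-1];cv2.imwrite(f"pics/e_{n}.png",cv2.resize(i,None,fx=4,fy=4,interpolation=2))
E
```

```text
t 11.65 pos [ 0.4411 -0.3369  0.1965] yaw 17.82 shift mm [319.2 168.   -3.6] turn 0.00027675531322809825 tool z [ 0.001 -0.    -1.   ] F [ 0.2  -0.29 -0.18] gap 0.0852
```

View pics/e_scene.png

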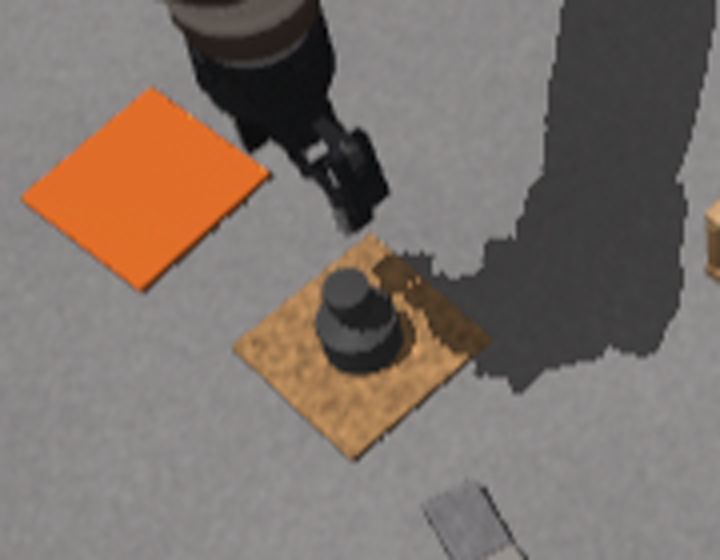

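The weight stands alone near the pad's middle (crop (358,340)), gripper clear. I'll check its uprightness by projecting an upright axis, and remeasure the handle with the view clear.

```bash
python3 - <<'E'
from h import *
for n,(x,y) in (("scene",(350,245)),("top",(305,225))):
    c=eyes.capture(n);i=c["image"][y-60:y+60,x-75:x+75,::-1];cv2.imwrite(f"pics/f_{n}.png",cv2.resize(i,None,fx=5,fy=5,interpolation=2))
    p=proj(c,[[.441,-.337,.008],[.441,-.337,.086]]);print(n,p.round(1),"in e-crop",((p-([220,270] if n=="scene" else [450,270])+[90,70])*4).round())
    print("f-crop handle ends pred",((proj(c,[[.5034-.3057*s,.0184+.952*s,.1175] for s in(-.05,0,.05)])-[x-75,y-60])*5).round())
E
```

```text
scene [[219.7 285. ]
 [215.  270.8]] in e-crop [[359. 340.]
 [340. 283.]]
f-crop handle ends pred [[265. 262.]
 [325. 207.]
 [382. 154.]]
top [[460.2 272.5]
 [470.  267.1]] in e-crop [[401. 290.]
 [440. 269.]]
f-crop handle ends pred [[475. 343.]
 [363. 383.]
 [251. 422.]]
```

View pics/f_scene.png

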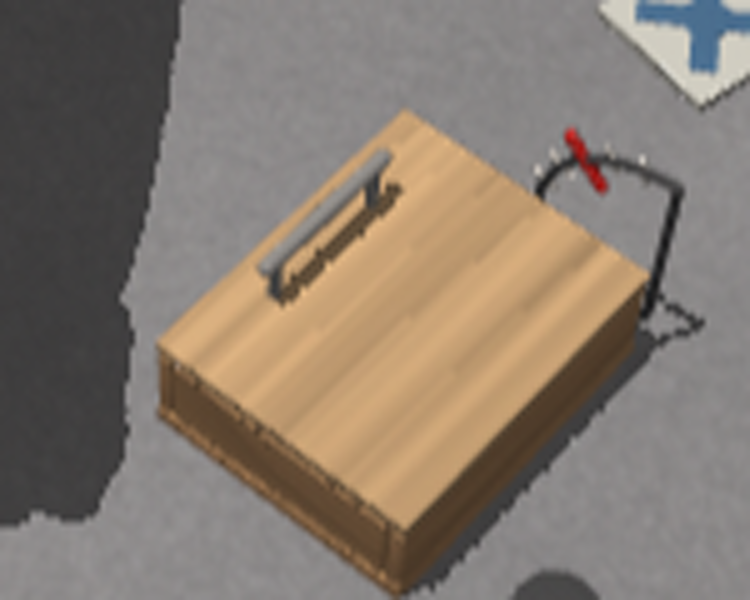

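View pics/f_top.png

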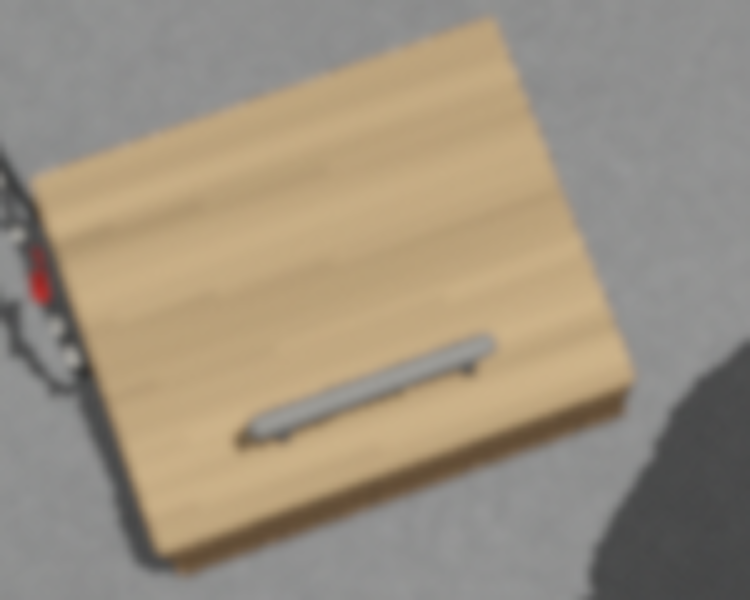

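View pics/e_top.png

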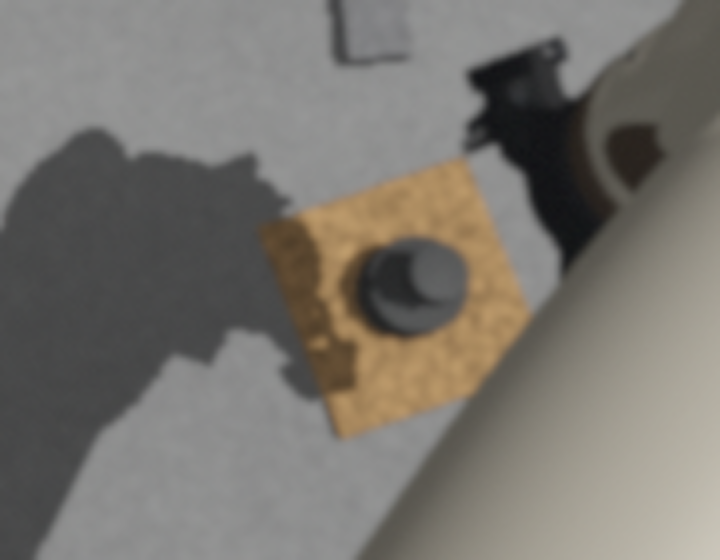

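Upright check: the predicted knob top is within 2 px of the seen one in both views ((347,290) scene and (440,275) top, e-crops). The handle bar is centred at crop (326,211) scene and (372,384) top, matching the prediction to 2 px. Now to the handle.

drive_tool --plan '[[1,[20,10,-4],0],[1,[60,32,-4],0],[1,[105,56,-4],0],[1,[150,80,-4],0],[1,[195,103,-4],0],[1,[240,127,-4],0],[1,[280,148,-4],0],[1,[305,161,-4],0],[1,[316,167,-4],0],[1,[316,168,-4],0],[1,[316,168,-4],0]]'

```text
time: 13.22
position: [0.504, 0.0148, 0.2002]
eef_rot: [0.589, 0.808, -0.0, -0.0]
ft_force: [-0.2, 0.6, 0.9]
finger_gap: 0.0855
```

```bash
python3 - <<'E'
from h import *
shift([.504,.016,.1005],17.8)
for n,(x,y) in (("scene",(350,230)),):
    c=eyes.capture(n);i=c["image"][y-70:y+70,x-90:x+90,::-1];cv2.imwrite(f"pics/g_{n}.png",cv2.resize(i,None,fx=4,fy=4,interpolation=2))
E
```

```text
t 13.22 pos [0.504  0.0148 0.2002] yaw 17.78 shift mm [ 1.2  0.3 99.7] turn -0.00036740686554434716 tool z [-0. -0. -1.] F [-0.21  0.56  0.93] gap 0.0855
```

View pics/g_scene.png

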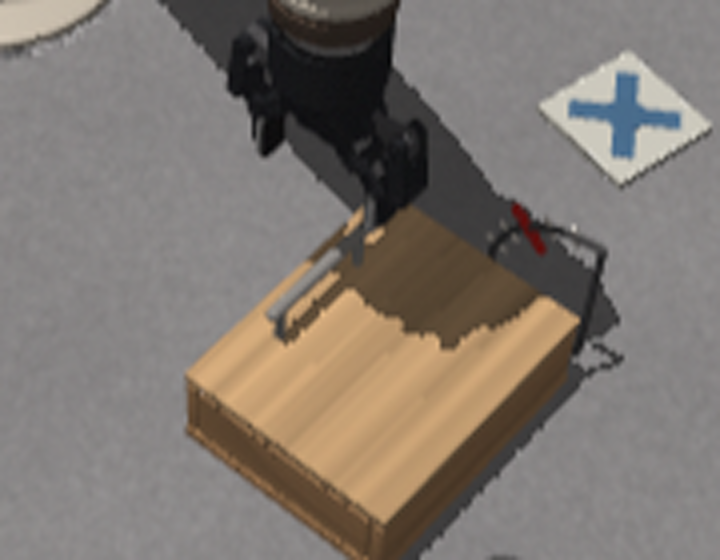

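The fingers are open above the bar, one on each side (bar about (320,280) in the crop). I'll descend and close gently.

drive_tool --plan '[[1,[1,0,25],0],[1,[1,0,50],0],[1,[1,0,75],0],[1,[1,0,92],0],[1,[1,0,99],0],[1,[1,0,99],0],[1,[1,0,99],0]]' --grip_force 20

```text
time: 14.15
position: [0.5043, 0.0164, 0.1022]
eef_rot: [0.589, 0.808, 0.0, 0.001]
ft_force: [0.0, -0.0, 0.4]
finger_gap: 0.0855
```

drive_tool --plan '[[0.7,[0,0,0],0],[0.5,[0,0,0],0],[0.35,[0,0,0],0],[0.2,[0,0,0],0],[0.1,[0,0,0],0],[0,[0,0,0],0],[0,[0,0,0],0],[0,[0,0,0],0],[0,[0,0,0],0]]'

```text
time: 15.28
position: [0.5042, 0.0165, 0.1013]
eef_rot: [0.589, 0.808, 0.0, 0.0]
ft_force: [4.4, 2.1, -1.5]
finger_gap: 0.0101
```

```bash
python3 - <<'E'
from h import *
shift([.504,.016,.1005],17.8)
for n,(x,y) in (("scene",(350,230)),):
    c=eyes.capture(n);i=c["image"][y-70:y+70,x-90:x+90,::-1];cv2.imwrite(f"pics/h_{n}.png",cv2.resize(i,None,fx=4,fy=4,interpolation=2))
r,p0=157.2,np.degrees(np.arctan2(47,150))
for a in range(0,46,3):
    q=np.radians(p0+a);print(a,round(150-r*np.cos(q),1),round(47-r*np.sin(q),1),end=' | ')
E
```

```text
t 15.28 pos [0.5042 0.0165 0.1013] yaw 17.82 shift mm [-0.5 -0.3  0.8] turn 0.00038920221259380015 tool z [ 0.001  0.    -1.   ] F [ 4.42  2.15 -1.54] gap 0.0101
0 -0.0 -0.0 | 3 2.7 -7.8 | 6 5.7 -15.4 | 9 9.2 -22.9 | 12 13.0 -30.2 | 15 17.3 -37.2 | 18 21.9 -44.1 | 21 26.8 -50.6 | 24 32.1 -57.0 | 27 37.7 -63.0 | 30 43.6 -68.7 | 33 49.8 -74.1 | 36 56.3 -79.2 | 39 63.0 -83.9 | 42 70.0 -88.3 | 45 77.2 -92.3 |
```

View pics/h_scene.png

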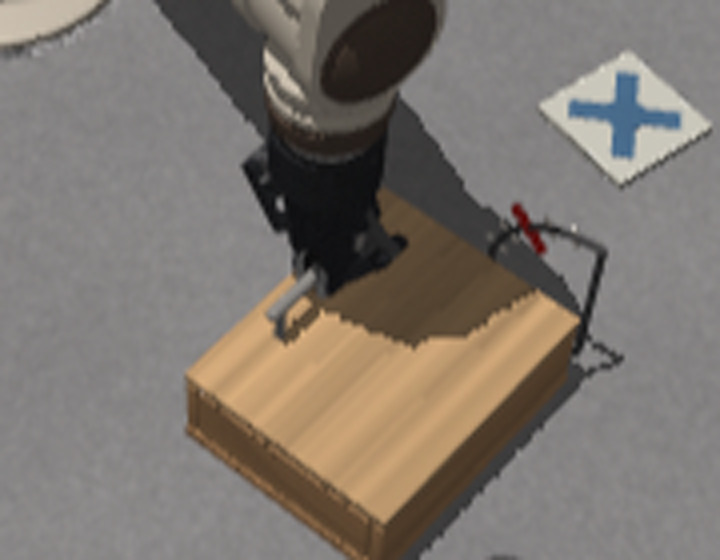

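The bar is held (gap 10 mm, bar seen at crop (300,295) between the fingers). I'll raise the lid along the arc.

drive_tool --plan '[[0,[0,1,-2.6],0],[0,[0,2.7,-7.8],0],[0,[0,5.7,-15.4],0],[0,[0,9.2,-22.9],0],[0,[0,13,-30.2],0],[0,[0,17.3,-37.2],0],[0,[0,21.9,-44.1],0],[0,[0,24.4,-47.5],0],[0,[0,24.4,-47.5],0]]'

```text
time: 16.45
position: [0.5266, 0.0239, 0.1494]
eef_rot: [0.589, 0.808, -0.0, -0.0]
ft_force: [-6.2, 0.1, 1.4]
finger_gap: 0.0099
```

```bash
python3 - <<'E'
from h import *
shift([.504,.016,.1005],17.8)
for n,(x,y) in (("scene",(350,220)),("top",(300,230))):
    c=eyes.capture(n);i=c["image"][y-70:y+70,x-90:x+90,::-1];cv2.imwrite(f"pics/i_{n}.png",cv2.resize(i,None,fx=4,fy=4,interpolation=2))
E
```

```text
t 16.45 pos [0.5266 0.0239 0.1494] yaw 17.82 shift mm [ -0.6 -23.9  48.9] turn 0.0003489324931425426 tool z [-0.001 -0.    -1.   ] F [-6.24  0.08  1.35] gap 0.0099
```

View pics/i_scene.png

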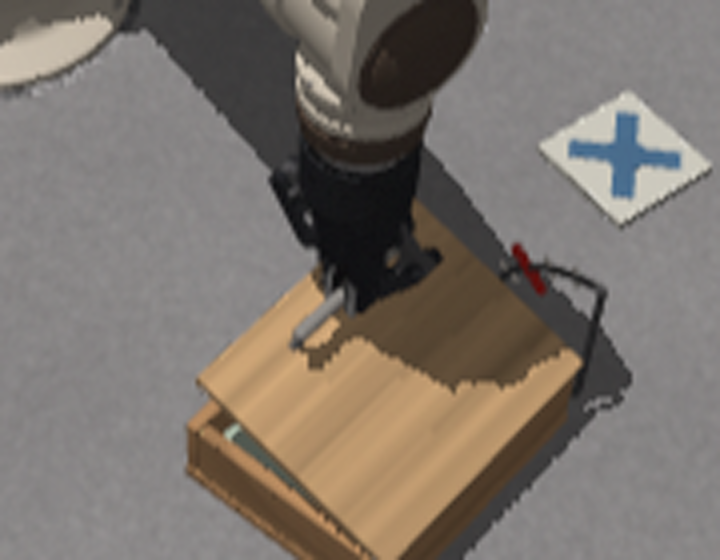

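The lid is opening cleanly, now about 20°, with the box interior visible at crop (260,450). I'll continue to 45°.

drive_tool --plan '[[0,[0,1.5,-3],0],[0,[0,4.5,-6.5],0],[0,[0,9.7,-12.8],0],[0,[0,15.3,-18.5],0],[0,[0,21.4,-24],0],[0,[0,28,-29.2],0],[0,[0,34.8,-34.2],0],[0,[0,41.8,-38.7],0],[0,[0,47.5,-42.2],0],[0,[0,52,-44.6],0],[0,[0,52,-44.6],0],[0,[0,52,-44.6],0]]'

```text
time: 18.05
position: [0.5767, 0.0403, 0.195]
eef_rot: [0.589, 0.808, 0.001, 0.0]
ft_force: [-6.9, 3.0, 6.1]
finger_gap: 0.0106
```

```bash
python3 - <<'E'
from h import *
shift([.504,.016,.1005],17.8)
for n,(x,y) in (("scene",(350,220)),("top",(290,230))):
    c=eyes.capture(n);i=c["image"][y-70:y+70,x-90:x+90,::-1];cv2.imwrite(f"pics/j_{n}.png",cv2.resize(i,None,fx=4,fy=4,interpolation=2))
    cv2.imwrite(f"pics/jf_{n}.png",c["image"][:,:,::-1])
E
```

```text
t 18.05 pos [0.5767 0.0403 0.195 ] yaw 17.84 shift mm [ -0.9 -76.7  94.4] turn 0.0007353736612069221 tool z [ 0.001  0.001 -1.   ] F [-6.87  3.01  6.13] gap 0.0106
```

View pics/j_scene.png

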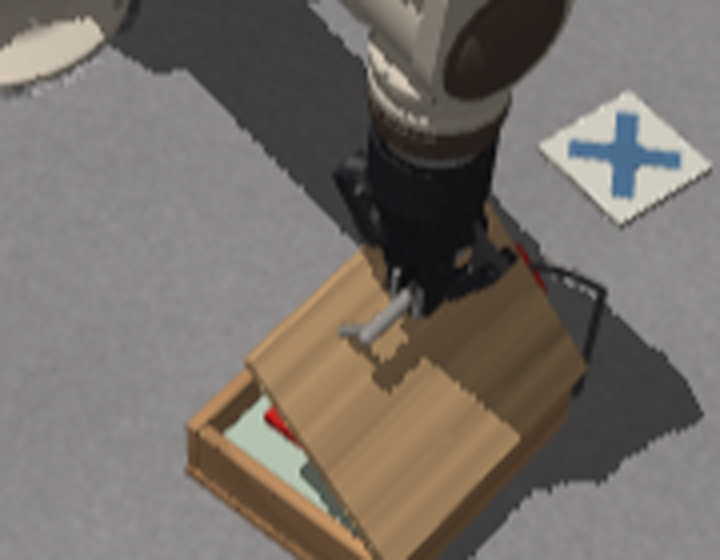

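View pics/jf_scene.png

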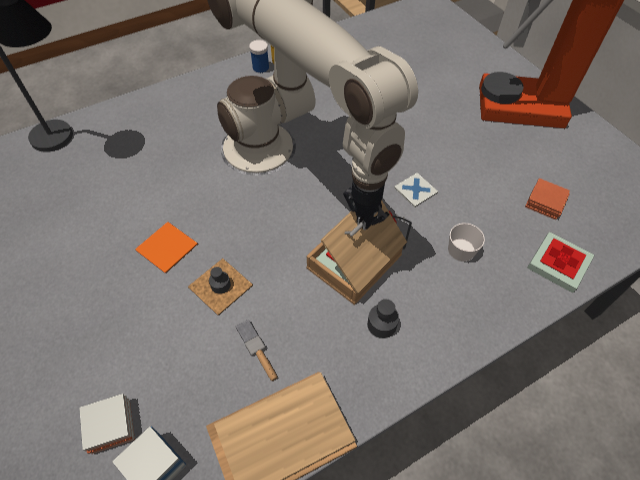

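View pics/j_top.png

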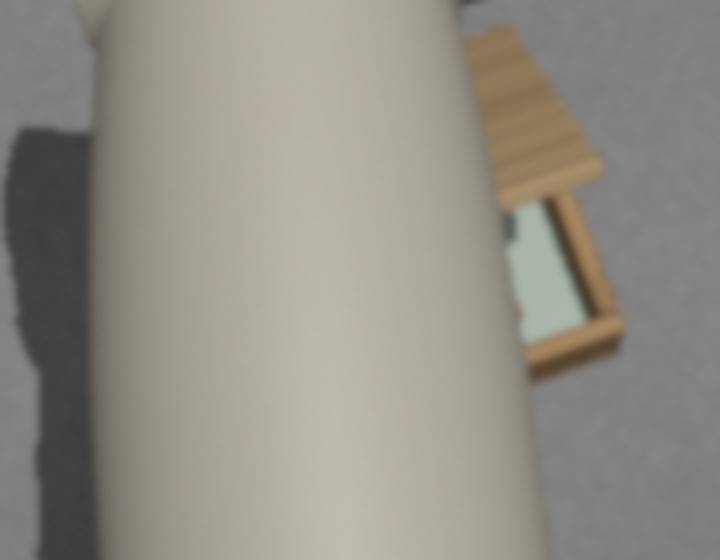

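```bash
python3 - <<'E'
from h import *
C={n:eyes.capture(n) for n in("scene","top")}
p,e=two(ray(C["scene"],321.7,240.3),ray(C["top"],350,198.7));print(p.round(4),e)
ex=np.array([.952,.306,0]);ey=np.array([-.306,.952,0]);h=np.array([.6465,.0635,.0705])
print("TCP-based handle angle", np.degrees(np.arctan2(.195+.0175-.0705,-(np.array([.5767,.0403,0])-h)@ex))-17.4)
for a in (38,42,45,48,52):
    t=np.radians(a);P=h-.110*ey+(-.18*np.cos(t)+.012*np.sin(t))*ex+np.array([0,0,.18*np.sin(t)+.012*np.cos(t)])
    print(a,P.round(4),proj(C["scene"],P).round(1),proj(C["top"],P).round(1))
print("weight pred",proj(C["scene"],[.441,-.337,.086]))
E
```

```text
[ 0.5679 -0.0796  0.2024] 0.0012757894536007297
TCP-based handle angle 45.21813394654637
38 [ 0.5522 -0.0824  0.1908] [[317.4 238.9]] [[351.2 207.9]]
42 [ 0.5605 -0.0797  0.1999] [[319.9 238.8]] [[349.9 202.6]]
45 [ 0.5671 -0.0776  0.2063] [[322.  238.9]] [[348.8 198.4]]
48 [ 0.574  -0.0753  0.2123] [[324.2 239.1]] [[347.6 194.1]]
52 [ 0.5837 -0.0722  0.2197] [[327.2 239.7]] [[345.9 188.3]]
weight pred [[214.96007243 270.75175397]]
```

The corner triangulates to 45° within about 1°, the kinematics give 45.2°, and the lid plane crosses the red mark. I'll ease the small radial preload, let it settle and recheck.

drive_tool --plan '[[0,[0,-0.2,-0.4],0],[0,[0,-0.3,-0.6],0],[0,[0,-0.3,-0.6],0],[0,[0,-0.3,-0.6],0]]' --grip_force 25

```text
time: 18.75
position: [0.5765, 0.0402, 0.195]
eef_rot: [0.589, 0.808, 0.001, 0.0]
ft_force: [-4.6, 2.5, 1.7]
finger_gap: 0.0097
```

```bash
python3 - <<'E'
from h import *
import pickle
a=pickle.load(open("scene0.pkl","rb"))["image"].astype(int)
c=eyes.capture("scene");i=c["image"]
for n,(x,y) in {"tile":(416,189),"tub":(466,242),"brush":(257,350)}.items():
    print(n,np.abs(i[y-35:y+35,x-25:x+25].astype(int)-a[y-35:y+35,x-25:x+25]).mean())
st=monitor.state();print(st["time"],st["position"],st["ft_force"],st["finger_gap"],np.abs(st["joint_vel"]).max())
cv2.imwrite("pics/k.png",cv2.resize(i[150:340,160:460,::-1],None,fx=2.5,fy=2.5,interpolation=2))
E
```

```text
tile 10.057619047619047
tub 5.748285714285714
brush 5.725333333333333
18.8 [0.57645354 0.04021752 0.1949496 ] [-4.04832427  2.74934698  2.85967057] 0.010074467786373173 0.001268985039596586
```

View pics/k.png

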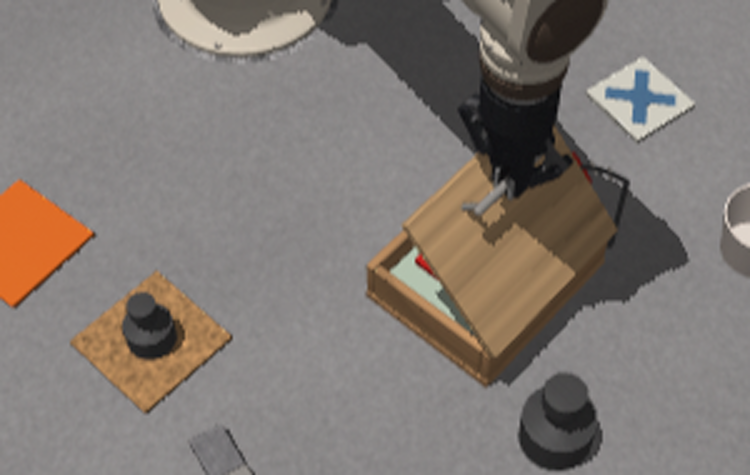

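The lid is held at the red mark (crop (582,165)), the weight is upright on the cork (150,330), and the arm is still. Handing in.

```bash
python3 -c "
from h import *
print(workorder.sign_off())"
```

```text
the job is handed in; nothing more can be done
None
```

I moved the small weight from the closed lid to the cork pad and let it go there. I then gripped the lid's handle, raised the lid to about 45° and handed the job in at 18.8 s, still holding it.

**Last checks**
- **Lid:** the lid corner seen in two views and the tool position both put it at 45°, give or take about 1°. The joints were still at under 0.002 rad/s, the grip gap was 10 mm, and about 6 N was on the wrist.
- **Weight:** it stands upright within a few mm of the pad's centre. The knob top appeared up to 2 px from where an upright one should be, which I put down to hand-picked points and the calibration.
- **Tile, tub and brush:** they look unmoved in the final picture. Image differences from the start were small. The tile area differed most, which I took to be the arm's shadow.
- **Heights:** the lid-top corners triangulated 3 to 16 mm below the stated 82.5 mm, because hand-picked corners are coarse. The heights used for grasping agreed with the text: knob top within 1 mm and handle within 3 mm on average (one end 5.5 mm low).

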